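# Set the large wedge dial to 60 degrees

### The job

Set the larger of the two wedge dials on the counter for 60 degree wedges: turn it by its wooden grip bar until its 60 degree line, the long one with two dots, stands at the index line on its base, then let go. Leave the smaller dial as it is set.

Things in the scene. Friction and masses are not known exactly. Their poses are not given: they have to be found in the camera images.
- large_dial (a joint): reading of the large dial at its index line, rad (60 degrees = 1.047). It grows as the disc is turned counter-clockwise seen from above; range -0.4 to 2.4, light friction (0.06 N m), stays where it is left. Aluminium disc 130 mm across, its top 28 mm above the counter, on a fixed round grey base 160 mm across.
- large_dial_grip (a point): point on the large dial's axis, 54 mm above the counter, inside the wooden grip bar across the disc's centre: 62 mm long, 16 mm thick, foot 28 mm and top 68 mm above the counter (round its foot a steel boss 26 mm wide, 6 mm high). It turns with the disc. x: along the bar, away from the 0 line (the bar lies on the 0 line's diameter); y: across its thickness, the way to pinch it; z up.
- large_dial_zero (a point): rim point of the large dial's 0 line, 65 mm from the axis, on the disc's top; turns with the disc. From it black lines run clockwise seen from above, every 10 degrees to 120. The long lines at 0, 30, 60, 90 and 120 have 0, 1, 2, 3 and 4 dots behind them toward the centre.
- large_dial_index (a point): inner end of the large dial's index line, 68 mm from the axis, 28 mm above the counter: a black line running straight out from the axis on a fixed aluminium block (40 mm long, 24 mm wide, level with the disc) at the disc's edge, on the robot's side within 0.5 rad. x: from here toward the axis.
- small_dial_zero (a point): rim point of the 0 line of the smaller dial, 45 mm from that dial's axis, 28 mm above the counter; it moves if that dial is turned. The smaller dial is of the same make (disc 91 mm, base 112 mm across, bar 43 mm long, 11 mm thick, top 68 mm above the counter) and is to be left as it is.

How it is judged:
By the outcome, as a careful person would: the job done as asked, in the order asked, and still so for the second after the job is handed in, with the robot touching nothing.
It also fails if it takes over 29 s, if anything falls off the work surface, if the arm or the gripper's body presses on something with over 40 N, if the wrist force passes 120 N, or if a joint passes its speed limit or range.

### The arm

A 6-joint arm with a two-finger parallel gripper is mounted at the origin on a cart in front of the work surface, level with it; the furniture and walls round the work are solid. World frame = base frame: x ahead of the robot, y to its left, z up, the work surface at z = 0. Lengths are in m, angles in rad, forces in N, time in s.
With the tool pointing down it reaches from about 0.225 to 0.875 m from the base axis. Payload 3.4 kg.
Tool frame: the origin (TCP) lies at the very end of the fingers, on their centre line; the grasp point (between the pads) lies 19 mm behind it; z points along the fingers, y is the line along which they close (so a half turn about z gives the same grasp; the last joint's range is limited). The gripper opens to 85 mm and grips with 20 to 120 N. Pads are 22 mm wide; open, the fingers measure 114 mm over their backs; the gripper's body (76 mm by 85 mm) begins 54 mm behind the grasp point. The pads swing forward as they close: fully open they stand 13 mm farther back than shut.
Start: joints at [-1.414, 0.276, 1.505, -0, 1.361, -0.121], TCP at [0.158, -0.553, 0.204] pointing down, gripper open.
Joint ranges: [-2.89, 2.89], [-0.75, 2.08], [0.22, 2.7], [-1.18, 4.32], [0.11, 2.71], [-2.7, 2.7]. Speed limits (rad/s): [2.57, 2.57, 3.14, 3.14, 3.14, 3.14].

### API

Orientations are given as a unit quaternion [w, x, y, z].
In Python, from rig import readout, vision, manip gives the robot as it stands.
- The arm moves only by the shell command python3 -m handwheel 'ROWS' [FORCE]. ROWS is JSON, a list of rows, each a list of 3 entries, a list of its own where there are three numbers: the shift along the tool's x, y, z in mm, then the turn, a rotation vector about the tool's x, y, z in units of 6 degrees (1.0 is 6 degrees), then the closure, from -1 (fully open) to 1 (shut), so that 0 is half open. A call has 1 to 20 rows; each row shifts and turns the commanded pose from where the row before left it, along the tool's axes as they then stand; what a row does not reach is not made up. A row lasts 1/8 s, in which the tool goes at most 62.5 mm and 10.7 degrees, less where a joint would pass 70% of its speed; a pose out of reach is approached as far as the arm can. A call is refused whole if a number of a shift passes 62.5 or a number of a turn 1, either way. A call with a gripper value outside its range is refused whole. The fingers move at their own pace and stop on an object; FORCE is the grip in N (left out, the last holds). Time passes only in rows, so rows that do not move let the fingers close. It gives the time, the measured TCP pose, the force, the opening and the grip force at its end, in the units of the state.
- readout.get_state(): the state, without advancing time (a new reading comes with each control period).
- vision.get_image(name): name is "scene" or "top" or "wrist"; returns the picture (420x560x3 uint8, blue, green, red); there is no depth.
- vision.camera_params(name): a dict with "intrinsics" (3x3 intrinsics, pixels), "rvec" (rotation vector, rad) and "tvec" (3), from world to camera coordinates, as OpenCV has them; the wrist camera has in their place "hand_eye" (4x4, takes a point from camera to tool coordinates, whose origin is the TCP and whose axes are the flange's). Camera axes: x right, y down, z forward; pixel columns grow to the right and rows downward; lengths in m; the calibration is good to about 2 mm. A picture is of the moment at which its call begins: read the wrist's pose just before it. camera_params takes no time and is no camera call.
- manip.sign_off(): hands the job in; it is judged then, once.
The state is a dict: "clock": time; "qpos": joint angles; "qd": joint speeds; "effort": joint torques, N m; "position": TCP position; "ee_rot": TCP orientation; "contact_force": force on the tool from outside, world axes, zero at the start; "moment": the same for the moment, N m; "width": finger opening in m; "gripper_force": force on a finger pad.
Only numpy, scipy, OpenCV 4.12 (cv2) and the standard library are available. Lean on these libraries where they do the work, as an engineer would, in place of code of your own. Each camera call takes 0.05 s, during which the arm holds its last target. There are 200 camera calls.

## Working session

There is one attempt and no reset: what is moved stays moved. The work goes in short steps, Python scripts to look and compute and a shell command to move; the robot and the scene stay as the last step left them, time stands still between calls to the robot, and variables do not carry over. Pictures are saved under pics/ and viewed, at most 10 in all, crops included, and the job is handed in when it is done.

```bash
mkdir -p pics; ls; cat > h.py <<'E'
import numpy as np,cv2
from scipy.spatial.transform import Rotation as R
from rig import readout,vision,manip
def tool():
    s=readout.get_state();q=s["ee_rot"];T=np.eye(4);T[:3,:3]=R.from_quat([q[1],q[2],q[3],q[0]]).as_matrix();T[:3,3]=s["position"];return T
def pose(name,T=None):
    p=vision.camera_params(name);K=np.array(p["intrinsics"])
    if name=="wrist": C=T@np.array(p["hand_eye"]);return K,C[:3,:3],C[:3,3]
    Rm=cv2.Rodrigues(np.array(p["rvec"]))[0];return K,Rm.T,-Rm.T@np.array(p["tvec"]).ravel()
def ray(P,uv,z):
    K,Rw,c=P;d=Rw@np.linalg.inv(K)@np.array([uv[0],uv[1],1.]);return c+d*(z-c[2])/d[2]
def proj(P,X):
    K,Rw,c=P;v=K@Rw.T@(np.array(X)-c);return v[:2]/v[2]
E
python3 - <<'E'
from h import *
a=vision.get_image("top");b=vision.get_image("scene")
cv2.imwrite("pics/top.png",a);cv2.imwrite("pics/scene.png",b)
print(readout.get_state()); print(pose("top"))
E
```

```text
pics
{'clock': 0.1, 'qpos': array([-1.41399840e+00,  2.76543899e-01,  1.50597325e+00,  1.50362356e-05,
        1.36071381e+00, -1.21017655e-01]), 'qd': array([ 0.00158624, -0.00197998, -0.0032359 , -0.00239112, -0.00038628,
       -0.0001859 ]), 'effort': array([ 1.06311782e-03, -4.17699695e+01, -2.46404207e+01, -1.63007417e-04,
        5.81848188e-03, -9.41363169e-06]), 'position': array([ 0.15760874, -0.5524563 ,  0.20283259]), 'ee_rot': array([-8.19156644e-04,  9.90367701e-01,  1.38459904e-01, -7.30367481e-06]), 'contact_force': array([0.94347883, 0.53470321, 0.44731555]), 'moment': array([-0.03704777,  0.0102703 ,  0.02593505]), 'gripper_force': 0.0, 'width': 0.08537952820471295}
(array([[399.35178605,   0.        , 275.85087588],
       [  0.        , 399.35178605, 208.32827013],
       [  0.        ,   0.        ,   1.        ]]), array([[-0.01447981, -0.99452241,  0.10351571],
       [-0.99988756,  0.0139982 , -0.00537752],
       [ 0.00389903, -0.10358194, -0.99461328]]), array([ 0.43013225, -0.11309118,  0.94124003]))
```

View pics/top.png

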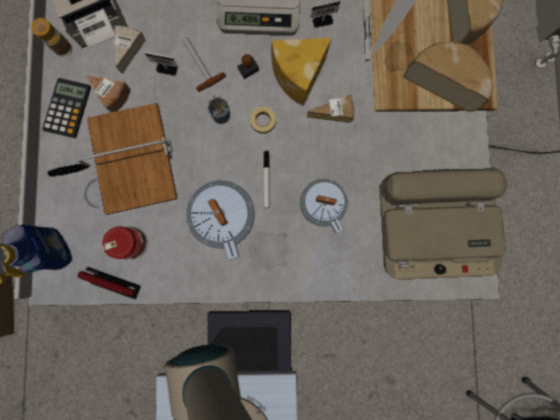

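The large dial is at about (220,213) with its index block at (231,247). The small dial is at (324,202). I'll enlarge the large one and measure.

```bash
python3 - <<'E'
from h import *
a=cv2.imread("pics/top.png");c=a[170:270,175:290]
cv2.imwrite("pics/c1.png",cv2.resize(c,None,fx=6,fy=6,interpolation=cv2.INTER_CUBIC))
P=pose("top")
for n,uv,z in [("disc",(219.5,211.5),.028),("idx out",(232,257),.028),("idx in",(228,240),.028),("small",(324,201),.028)]: print(n,ray(P,uv,z))
hsv=cv2.cvtColor(a,cv2.COLOR_BGR2HSV);m=cv2.inRange(hsv,(3,110,60),(20,255,255))[195:230,200:240]
p=cv2.findNonZero(m).reshape(-1,2)+[200,195];print(len(p),cv2.minAreaRect(p.astype(np.int32)),ray(P,p.mean(0),.06))
E
```

```text
disc [0.51967889 0.0114483  0.028     ]
idx out [ 0.4155377  -0.01691419  0.028     ]
idx in [ 0.45414191 -0.0079215   0.028     ]
small [ 0.54059607 -0.22923303  0.028     ]
139 ((217.2006072998047, 211.6177978515625), (26.49648666381836, 6.304886817932129), 61.38954162597656) [0.51610474 0.01190253 0.06      ]
```

View pics/c1.png

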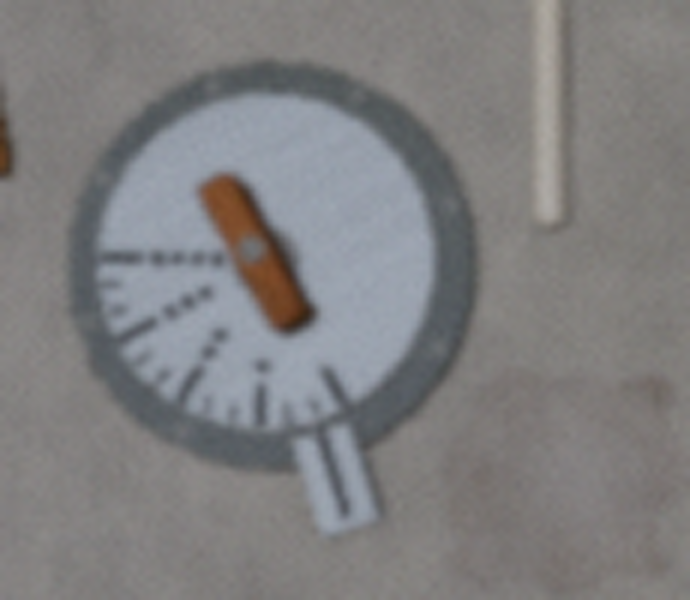

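The 0 line is about 12° to the counter-clockwise side of the index. The 60° line (two dots, crop (185,390)) needs roughly 48° counter-clockwise. I'll move above the dial and look from close by.

```bash
python3 -m handwheel '[[[31.3,-27.7,0],[0,0,0],-1],[[31.3,-27.7,0],[0,0,0],-1],[[31.3,-27.7,0],[0,0,0],-1],[[31.3,-27.7,0],[0,0,0],-1],[[31.3,-27.7,0],[0,0,0],-1],[[31.3,-27.7,0],[0,0,0],-1],[[31.3,-27.7,0],[0,0,0],-1],[[31.3,-27.7,0],[0,0,0],-1],[[31.3,-27.7,0],[0,0,0],-1],[[31.3,-27.7,0],[0,0,0],-1],[[31.3,-27.7,0],[0,0,0],-1],[[31.3,-27.7,0],[0,0,0],-1],[[31.3,-27.7,0],[0,0,0],-1],[[31.3,-27.7,0],[0,0,0],-1],[[31.3,-27.7,0],[0,0,0],-1],[[31.3,-27.7,0],[0,0,0],-1],[[0,0,0],[0,0,0],-1],[[0,0,0],[0,0,0],-1]]' 60
python3 - <<'E'
from h import *
T=tool();a=vision.get_image("wrist");cv2.imwrite("pics/w1.png",a);np.save("T1",T)
print(T); P=pose("wrist",T);print(P[2],proj(P,[.518,.0117,.06]))
E
```

```text
clock: 2.35
position: [0.5171, 0.0103, 0.2031]
ee_rot: [0.0, 0.99, 0.139, -0.001]
contact_force: [0.6, -0.5, 0.3]
width: 0.0854
gripper_force: 0.0
[[ 9.61502328e-01  2.74792304e-01 -1.56963011e-03  5.17070654e-01]
 [ 2.74791655e-01 -9.61503595e-01 -6.18846975e-04  1.03488995e-02]
 [-1.67925938e-03  1.63701550e-04 -9.99998577e-01  2.03100168e-01]
 [ 0.00000000e+00  0.00000000e+00  0.00000000e+00  1.00000000e+00]]
[0.58354651 0.02898859 0.37346296] [278.7212478  184.70548356]
```

View pics/w1.png

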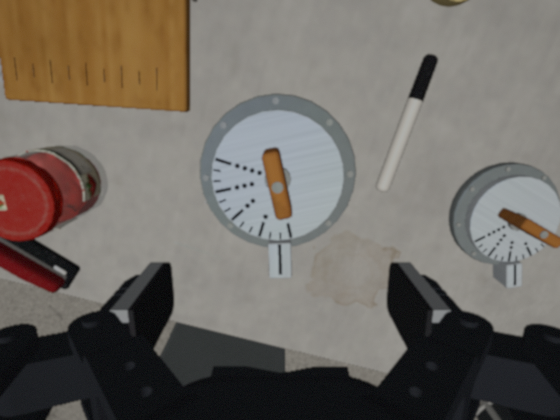

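The wrist view shows the disc at about (278,176), the index line at (281,245–272), the 0 line at (290,230) and the 60 line at (236,214). I'll compute the exact numbers.

```bash
cat > meas.py <<'E'
from h import *
def meas(a,T,cw=(.518,.0117),ztop=.028):
    P=pose("wrist",T);S=4000
    # rectify the plane z=28 mm: 4 px/mm, 200 mm square about cw; rows = -x, cols = -y
    q=np.array([[cw[0]+.1,cw[1]+.1],[cw[0]+.1,cw[1]-.1],[cw[0]-.1,cw[1]-.1],[cw[0]-.1,cw[1]+.1]])
    src=np.float32([proj(P,[*p,ztop]) for p in q]);dst=np.float32([[0,0],[800,0],[800,800],[0,800]])
    w=cv2.warpPerspective(a,cv2.getPerspectiveTransform(src,dst),(800,800),flags=cv2.INTER_CUBIC)
    g=cv2.cvtColor(w,cv2.COLOR_BGR2GRAY);hsv=cv2.cvtColor(w,cv2.COLOR_BGR2HSV)
    wood=cv2.inRange(hsv,(3,110,50),(22,255,255))
    wood=cv2.bitwise_and(wood,cv2.circle(np.zeros_like(g),(400,400),180,255,-1))
    disc=cv2.morphologyEx(cv2.inRange(g,int(np.percentile(g,80))-12,255)|wood,cv2.MORPH_OPEN,np.ones((5,5)))
    return w,g,wood,disc
def w2(p,cw=(.518,.0117)): return np.array([cw[0]+.1-p[1]/4000,cw[1]+.1-p[0]/4000])
E
python3 - <<'E'
from meas import *
a=cv2.imread("pics/w1.png");T=np.load("T1.npy")
w,g,wood,disc=meas(a,T)
c=cv2.HoughCircles(cv2.GaussianBlur(g,(9,9),2),cv2.HOUGH_GRADIENT,1,500,param1=80,param2=20,minRadius=245,maxRadius=275)
print(c, c is not None and w2(c[0,0]))
P=pose("wrist",T);m=cv2.inRange(cv2.cvtColor(a,cv2.COLOR_BGR2HSV),(3,110,50),(22,255,255))[140:225,250:310]
p=cv2.findNonZero(m).reshape(-1,2)+[250,140]
b=cv2.minAreaRect(p.astype(np.int32));bx=cv2.boxPoints(b);print(b,[ray(P,q,.068)[:2] for q in bx],ray(P,p.mean(0),.06))
cv2.imwrite("pics/r1.png",cv2.resize(w,(600,600)))
E
```

```text
None False
((276.70001220703125, 183.39999389648438), (69.63468170166016, 17.029043197631836), 77.47119140625) [array([0.54335799, 0.03465335]), array([0.55022429, 0.02195116]), array([ 0.49609189, -0.00739061]), array([0.48869992, 0.00590248])] [0.51929858 0.01390693 0.06      ]
```

View pics/r1.png

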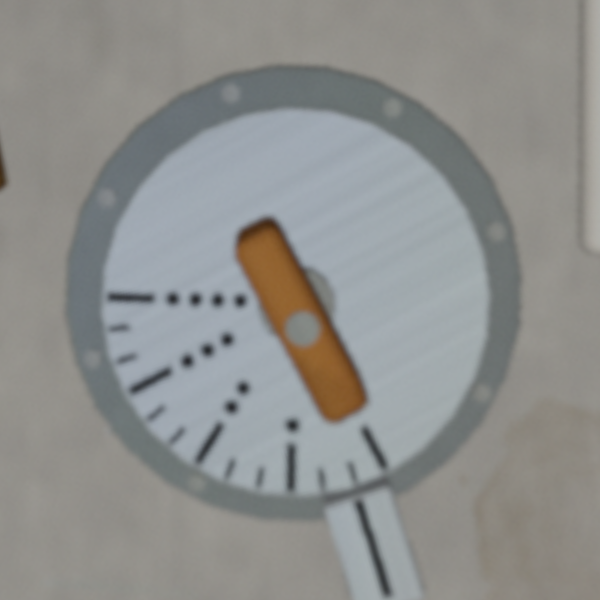

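The disc centre is about (0.518, 0.013). The lines agree on a reading of about 11.3°, so the turn is 48.7° counter-clockwise. I'll align by 12.6°, descend and grip.

```bash
python3 -m handwheel '[[[1.7,-2.5,0],[0,0,-0.7],-1],[[0,0,0],[0,0,-0.7],-1],[[0,0,0],[0,0,-0.7],-1],[[0,0,27],[0,0,0],-1],[[0,0,27],[0,0,0],-1],[[0,0,27],[0,0,0],-1],[[0,0,27],[0,0,0],-1],[[0,0,27],[0,0,0],-1],[[0,0,27],[0,0,0],-1],[[0,0,0],[0,0,0],-1],[[0,0,0],[0,0,0],1],[[0,0,0],[0,0,0],1],[[0,0,0],[0,0,0],1],[[0,0,0],[0,0,0],1],[[0,0,0],[0,0,0],1],[[0,0,0],[0,0,0],1],[[0,0,0],[0,0,0],1],[[0,0,0],[0,0,0],1]]' 40
```

```text
clock: 4.65
position: [0.5187, 0.0134, 0.0415]
ee_rot: [0.0, 0.969, 0.246, -0.0]
contact_force: [0.5, -0.5, -0.2]
width: -0.0002
gripper_force: 0.0
```

The width reads 0 with no force, so the fingers may have missed the bar. I'll look.

```bash
python3 - <<'E'
from h import *
a=vision.get_image("wrist");b=vision.get_image("scene");cv2.imwrite("pics/sc2.png",b)
P=pose("scene");u=proj(P,[.518,.013,.06]);print(u,readout.get_state()["width"])
x,y=np.clip(u.astype(int),[70,60],[490,360])
c=cv2.resize(b[y-60:y+60,x-70:x+70],None,fx=4,fy=4)
cv2.imwrite("pics/v2.png",np.hstack([cv2.resize(a,(400,300)),cv2.resize(c,(400,343))[:300]]))
E
```

```text
[256.43424408 265.10167688] 4.190544094072904e-05
```

View pics/v2.png

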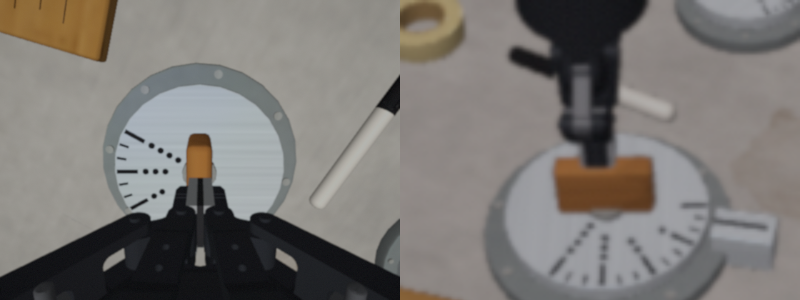

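```bash
python3 - <<'E'
from h import *
T=tool();a=vision.get_image("wrist");b=vision.get_image("scene");P=pose("wrist",T);S=pose("scene")
for d in (0,-.019,-.03):
    X=T[:3,3]+T[:3,2]*d;print(d,proj(P,X),proj(S,X))
print(S[2],"bar top",proj(S,[.518,.013,.068]),proj(P,[.518,.013,.068]))
s=readout.get_state();print(s["contact_force"],s["gripper_force"],s["width"],s["clock"])
c1=cv2.resize(a[150:310,215:345],(400,492),interpolation=cv2.INTER_CUBIC)
c2=cv2.resize(b[210:310,216:297],(400,492),interpolation=cv2.INTER_CUBIC)
cv2.imwrite("pics/v3.png",np.hstack([c1,c2]))
E
```

```text
0 [279.11452256 246.54217436] [256.65535121 272.15345458]
-0.019 [278.98510923 262.14083634] [255.95758065 264.91514369]
-0.03 [278.89609131 272.8704915 ] [255.54453643 260.63043662]
[0.16468868 0.5078317  0.71102446] bar top [256.13799217 261.99471931] [278.99015632 270.96279947]
[-0.6697881   0.27151816  0.57648354] 0.0 7.46864935828269e-05 4.85
```

View pics/v3.png

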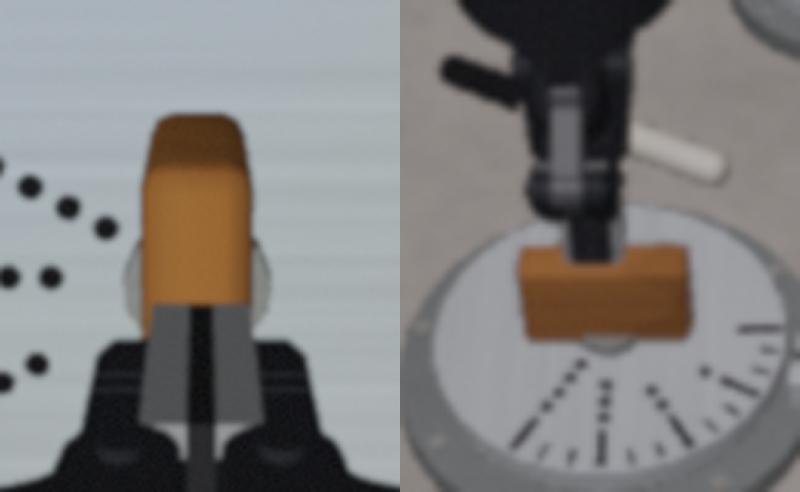

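```bash
python3 - <<'E'
from h import *
T=tool();a=vision.get_image("wrist");P=pose("wrist",T);print(P[0][0,0],P[2],T[:3,3])
a1=cv2.imread("pics/w1.png");P1=pose("wrist",np.load("T1.npy"));print(P1[2])
cv2.imwrite("pics/w3.png",a)
def edges(a,r,name):
    g=cv2.cvtColor(a,cv2.COLOR_BGR2GRAY)[r].astype(int);d=np.diff(cv2.GaussianBlur(g.astype(np.float32)[None],(5,1),1)[0]);i=np.argsort(-abs(d))[:14];print(name,r,[(int(k),int(d[k])) for k in sorted(i)])
for r in (200,215,230):edges(a,r,"now")
edges(a1,165,"w1");edges(a1,176,"w1")
for z in (0,.015,.028):
    T2=T.copy();T2[2,3]+=z;Q=pose("wrist",T2)
    print(z,"disc edges",[proj(Q,np.array([.5177,.013,.028])+.065*s*np.array([-.477,.879,0])).round(1) for s in (1,-1)],"bar far end",proj(Q,[.518+.031*.879,.013+.031*.477,.068]).round(1))
S=pose("scene");T=T
E
```

```text
358.8155886731496 [0.57928742 0.04569185 0.21201788] [0.51868182 0.0134157  0.0415463 ]
[0.58350172 0.02876432 0.37346194]
now 200 [(207, -14), (208, -19), (209, -19), (213, 18), (214, 18), (261, -23), (262, -30), (263, -24), (293, 23), (294, 32), (295, 28), (296, 17), (391, -13), (392, -13)]
now 215 [(231, -15), (232, -26), (233, -34), (234, -30), (235, -18), (238, 23), (239, 33), (240, 32), (241, 22), (259, -20), (260, -22), (296, 25), (297, 24), (298, 15)]
now 230 [(160, 17), (161, 15), (256, -11), (257, -18), (258, -21), (259, -16), (297, 17), (298, 23), (299, 23), (300, 16), (395, -12), (396, -15), (397, -11), (465, -11)]
w1 165 [(67, 16), (71, -20), (72, -21), (233, -17), (234, -29), (235, -28), (237, 18), (238, 32), (239, 27), (262, -18), (263, -17), (281, 21), (282, 27), (283, 20)]
w1 176 [(75, 16), (76, 14), (79, -16), (98, 14), (99, 17), (263, -14), (264, -19), (265, -16), (284, 14), (285, 15), (342, -14), (343, -15), (469, -13), (470, -15)]
0 disc edges [array([160. , 238.9]), array([398.1, 239.1])] bar far end [279.  202.6]
0.015 disc edges [array([168.3, 229.8]), array([390., 230.])] bar far end [279.1 194.1]
0.028 disc edges [array([174.6, 222.9]), array([383.8, 223.1])] bar far end [279.2 187.9]
```

View pics/w3.png

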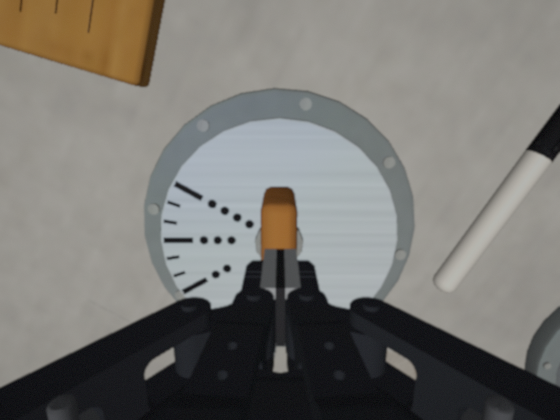

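Disc and bar agree with the reported pose. However, both views place the shut fingertips on top of the bar (z≈0.068), about 27 mm short of the nominal TCP. I'll open, go 20 mm lower, half close and check.

```bash
python3 -m handwheel '[[[0,0,0],[0,0,0],-1],[[0,0,0],[0,0,0],-1],[[0,0,0],[0,0,0],-1],[[0,0,0],[0,0,0],-1],[[0,0,0],[0,0,0],-1],[[0,0,0],[0,0,0],-1],[[0,0,7],[0,0,0],-1],[[0,0,7],[0,0,0],-1],[[0,0,6],[0,0,0],-1],[[0,0,0],[0,0,0],0.2],[[0,0,0],[0,0,0],0.2],[[0,0,0],[0,0,0],0.2],[[0,0,0],[0,0,0],0.2]]' 40
python3 - <<'E'
from h import *
a=vision.get_image("wrist");b=vision.get_image("scene")
c1=cv2.resize(a[130:330,180:380],(400,400),interpolation=cv2.INTER_CUBIC)
c2=cv2.resize(b[210:310,206:306],(400,400),interpolation=cv2.INTER_CUBIC)
cv2.imwrite("pics/v4.png",np.hstack([c1,c2]))
E
```

```text
clock: 6.52
position: [0.5189, 0.0134, 0.0218]
ee_rot: [0.0, 0.969, 0.246, 0.0]
contact_force: [0.4, -0.3, 0.0]
width: 0.0342
gripper_force: 0.0
```

View pics/v4.png

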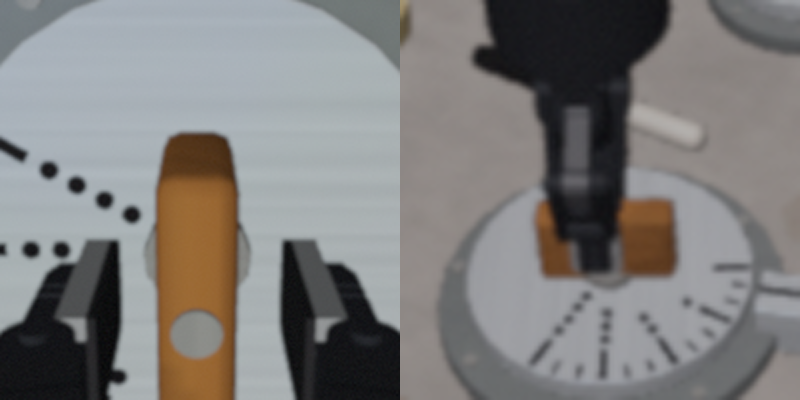

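The fingers now straddle the bar, centred on it and clear of the disc. Closing.

```bash
python3 -m handwheel '[[[0,0,0],[0,0,0],1],[[0,0,0],[0,0,0],1],[[0,0,0],[0,0,0],1],[[0,0,0],[0,0,0],1],[[0,0,0],[0,0,0],1]]' 40
```

```text
clock: 7.25
position: [0.5184, 0.014, 0.0218]
ee_rot: [-0.0, 0.969, 0.246, -0.0]
contact_force: [-1.8, 4.4, 6.4]
width: 0.0152
gripper_force: 40.8
```

Gripped, 15 mm opening at 40 N. Turning 48.6° counter-clockwise.

```bash
python3 -m handwheel '[[[0,0,0],[0,0,-0.54],1],[[0,0,0],[0,0,-0.54],1],[[0,0,0],[0,0,-0.54],1],[[0,0,0],[0,0,-0.54],1],[[0,0,0],[0,0,-0.54],1],[[0,0,0],[0,0,-0.54],1],[[0,0,0],[0,0,-0.54],1],[[0,0,0],[0,0,-0.54],1],[[0,0,0],[0,0,-0.54],1],[[0,0,0],[0,0,-0.54],1],[[0,0,0],[0,0,-0.54],1],[[0,0,0],[0,0,-0.54],1],[[0,0,0],[0,0,-0.54],1],[[0,0,0],[0,0,-0.54],1],[[0,0,0],[0,0,-0.54],1],[[0,0,0],[0,0,0],1],[[0,0,0],[0,0,0],1]]'
python3 - <<'E'
from h import *
T=tool();print(np.degrees(np.arctan2(T[1,0],T[0,0])))
b=vision.get_image("top");cv2.imwrite("pics/top2.png",b)
E
```

```text
clock: 9.38
position: [0.5166, 0.0153, 0.0218]
ee_rot: [-0.002, 0.782, 0.623, -0.0]
contact_force: [-4.7, 6.9, 9.0]
width: 0.0148
gripper_force: 41.3
77.07748650591203
```

```bash
python3 -m handwheel '[[[0,0,0],[0,0,0],-1],[[0,0,0],[0,0,0],-1],[[0,0,0],[0,0,0],-1],[[0,0,0],[0,0,0],-1],[[0,0,0],[0,0,0],-1],[[0,0,0],[0,0,0],-1],[[0,0,-20],[0,0,0],-1],[[0,0,-25],[0,0,0],-1],[[0,0,-30],[0,0,0],-1],[[0,0,-30],[0,0,0],-1],[[0,0,-30],[0,0,0],-1],[[0,0,-15],[0,0,0],-1],[[0,0,0],[0,0,0],-1],[[0,0,0],[0,0,0],-1]]'
python3 - <<'E'
from meas import *
T=tool();a=vision.get_image("wrist");np.save("T5",T);cv2.imwrite("pics/w5.png",a)
w,*_=meas(a,T,cw=(.5177,.013));cv2.imwrite("pics/r5.png",cv2.resize(w,(600,600)))
E
```

```text
clock: 11.18
position: [0.5178, 0.0135, 0.1703]
ee_rot: [-0.001, 0.782, 0.623, -0.001]
contact_force: [0.2, 0.3, -0.6]
width: 0.0856
gripper_force: 0.0
```

View pics/r5.png

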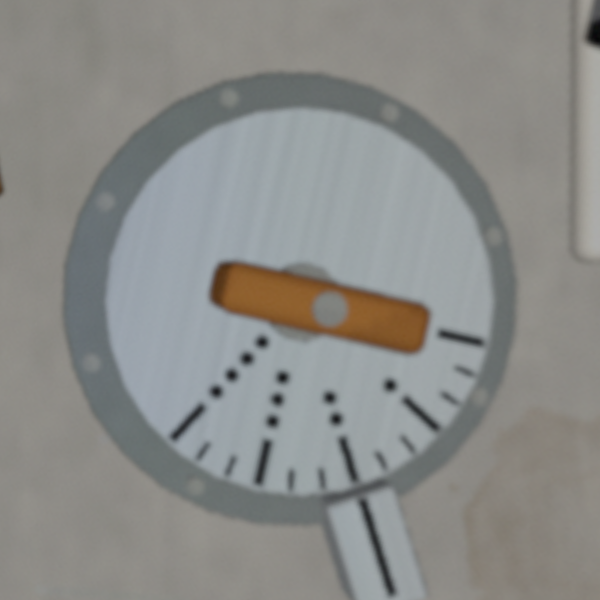

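The two-dot line, (343,440)–(355,481), stands at the index line, (363,502)–(392,595). I'll check it sub-degree with a polar unwrap.

```bash
python3 - <<'E'
from meas import *
a=cv2.imread("pics/w5.png");w,g,_,_=meas(a,np.load("T5.npy"),cw=(.5177,.013))
d=cv2.inRange(g,int(np.percentile(g,80))-25,255);k=cv2.morphologyEx(d,cv2.MORPH_CLOSE,np.ones((15,15)))
e=[]
for t in np.radians(np.arange(0,360,2)):
    if 50<np.degrees(t)<95: continue
    r=np.arange(240,280);v=cv2.remap(g,(400+r*np.cos(t)).astype(np.float32)[None],(400+r*np.sin(t)).astype(np.float32)[None],cv2.INTER_LINEAR)[0].astype(float)
    i=r[np.argmin(np.diff(cv2.GaussianBlur(v[None],(7,1),0)[0]))];e.append((400+i*np.cos(t),400+i*np.sin(t)))
e=np.float32(e);A=np.c_[2*e,np.ones(len(e))]
for _ in range(3):
    s,*_=np.linalg.lstsq(A,(e**2).sum(1),rcond=None);R0=np.sqrt(s[2]+s[0]**2+s[1]**2);res=abs(np.hypot(*(e-s[:2]).T)-R0);ok=res<max(3,np.median(res)*2);e=e[ok];A=A[ok]
print(s[:2],R0,len(e))
for name,r0,r1,lo,hi in [("60",188,245,65,80),("idx",285,390,65,80),("0",190,240,5,20),("30",190,240,35,50),("90",190,240,97,107),("120",190,240,125,140)]:
    th=np.arange(lo,hi,.05);r=np.arange(r0,r1)
    X=s[0]+r[:,None]*np.cos(np.radians(th));Y=s[1]+r[:,None]*np.sin(np.radians(th))
    v=cv2.remap(g,X.astype(np.float32),Y.astype(np.float32),cv2.INTER_LINEAR).astype(float).mean(0);wt=np.clip(np.median(v)-15-v,0,None);print(name,(wt*th).sum()/wt.sum())
E
```

```text
[399.14565238 401.86038471] 257.49813515091836 158
60 72.7630647183674
idx 72.4196932855112
0 12.697346455265539
30 42.79027233166002
90 102.88019951490243
120 132.80715639323327
```

The 60 line is within about 0.35° of the index, the dial is released, and the robot is clear of everything.

```bash
python3 -c "
from rig import manip;print(manip.sign_off())"
```

```text
the job is handed in; nothing more can be done
None
```

The large dial is set for 60 degree wedges: its two-dot line measured within about 0.35° of the index line after I let go, the small dial was not touched, and the job is handed in.

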